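# Pack the sauce canisters into the carrier and latch its lid

### The job

Pack the stall's three canisters for delivery: take them one at a time from the leaning rack and drop each upright into a pocket of the open carrier, the square one in the square pocket and the two round ones in the round pockets, each right down. Then swing the carrier's lid fully shut and press down the snap tab at each end of the lid until both are fully home. Leave the bowl, the bottle and the spoon where they are.

Things in the scene. Friction and masses are not known exactly. Their poses are not given: they have to be found in the camera images.
- rack: Fixed wooden block (76 x 250 x 56 mm) on two steel feet, tipped 26 deg about y so that its top face and three square bores (51 mm, 48 mm deep, at y = -85, 0, +85 mm) lean to its -x (robot) side. Origin on the table under the middle bore. In its frame a canister in a bore has its underside centre at x = -5, z = 62 mm and its cap top at x = -44, z = 143 mm.
- round_a: Round sealed steel canister with a white cap of equal width, 90 mm tall, 48 mm in diameter, about 0.18 kg. Origin: centre of its underside, +z along its axis to the cap. Starts in one of the rack's bores (which one varies), leaning 26 deg, cap end towards the robot: 48 mm in the bore, 42 mm out; y axis along the row of bores. Draw it out along its axis. Same as round_b.
- round_b: Round sealed steel canister with a white cap of equal width, 90 mm tall, 48 mm in diameter, about 0.18 kg. Origin: centre of its underside, +z along its axis to the cap. Starts in one of the rack's bores (which one varies), leaning 26 deg, cap end towards the robot: 48 mm in the bore, 42 mm out; y axis along the row of bores. Draw it out along its axis. Same as round_a.
- square_tin: Square sealed steel canister with a white cap of equal width, 90 mm tall, 48 x 48 mm with rounded edges, about 0.18 kg. Origin: centre of its underside, +z along its axis to the cap. Starts in one of the rack's bores (which one varies), leaning 26 deg, cap end towards the robot: 48 mm in the bore, 42 mm out; y axis along the row of bores. Draw it out along its axis.
- carrier: Fixed grey carrier box, 120 (x) x 250 (y) x 60 mm (z); origin at the centre of its underside, x pointing to its hinge side, away from the robot. Three pockets in a row along y, 48 mm deep (their floor 12 mm above the table), mouths chamfered by 3 mm. A seated canister stands 42 mm above the mouths. When open, the black lid stands up behind the pockets on the +x side.
- pocket_round_right (a point): Centre of the mouth of a round pocket (54 mm in diameter), at the -y end of the row, 60 mm above the table; z up.
- pocket_round_mid (a point): Centre of the mouth of the other round pocket (54 mm in diameter), in the middle of the row, 80 mm from its neighbours, 60 mm above the table.
- pocket_square (a point): Centre of the mouth of the square pocket (54 x 54 mm, sides along the carrier's x and y), at the +y end of the row, 60 mm above the table.
- lid_hinge (a point): Middle of the lid's hinge line, 62 mm above the table at the carrier's far (+x) upper edge; the line runs along the carrier's y.
- lid_edge (a point): Middle of the lid's free edge, on its outer top face, on the lid: 120 mm from the hinge line along the lid and 52 mm square to that. With the lid shut it lies on the robot's side of the carrier (carrier x = -60 mm), 114 mm above the table. Its x axis runs along the lid towards the hinge side, its z axis is the lid's outward normal (up when shut).
- lid (a joint): Lid angle in rad: 0 shut, 1.75 to 2.0 at the start (open, past upright), stop at 2.05. Black cover 120 x 250 mm, 52 mm deep, open below, 0.3 kg. Stiff hinge (0.3 N m): it stays at any angle and takes 3 to 5 N at the free edge, pushed from behind (the carrier's +x side) and then down.
- tab_left (a joint): Snap tab at the lid's +y end, travel in m: 0 as it starts (thumb pad 12 mm proud of the lid's top), 0.010 fully home (2 mm proud). It slides square to the lid's top and stays where it is left; pressing takes about 5 N.
- tab_right (a joint): Snap tab at the lid's -y end, same as tab_left.
- tab_left_top (a point): Top centre of the left tab's grey thumb pad (40 mm along x, 24 mm along y), carried by the lid. With the lid shut and the tab not yet pressed it lies at carrier x = 0, y = +139 mm, 126 mm above the table.
- tab_right_top (a point): Top centre of the right tab's thumb pad, the same at carrier y = -139 mm.
- bowl: Bystander: white bowl, 120 mm across, 50 mm high. Origin at the centre of its underside.
- bottle: Bystander: yellow bottle, 64 mm across, 160 mm tall. Origin at the centre of its underside.
- spoon: Bystander: serving spoon 240 mm long lying on the table.
Mind the look-alikes: they are no part of the job. What is shaped like the square_tin but green or red is not meant. What is shaped like the round_b but blue is not meant.

How it is judged:
On the way, in this order (a step that is already met when the one before it is completed fails the run):
1. all three canisters are right down in their pockets, the lid still open (horizontal distance between square_tin and pocket_square below 0.007 m and z of square_tin in the frame of carrier below 0.017 m and angle between square_tin's own z axis and vertical below 0.09 rad and (((horizontal distance between round_a and pocket_round_right below 0.007 m and z of round_a in the frame of carrier below 0.017 m and angle between round_a's own z axis and vertical below 0.09 rad) and (horizontal distance between round_b and pocket_round_mid below 0.007 m and z of round_b in the frame of carrier below 0.017 m and angle between round_b's own z axis and vertical below 0.09 rad)) or ((horizontal distance between round_a and pocket_round_mid below 0.007 m and z of round_a in the frame of carrier below 0.017 m and angle between round_a's own z axis and vertical below 0.09 rad) and (horizontal distance between round_b and pocket_round_right below 0.007 m and z of round_b in the frame of carrier below 0.017 m and angle between round_b's own z axis and vertical below 0.09 rad))) and value of joint lid above 0.3 rad), for 0.2 s.
2. the lid is shut over them (horizontal distance between square_tin and pocket_square below 0.007 m and z of square_tin in the frame of carrier below 0.017 m and angle between square_tin's own z axis and vertical below 0.09 rad and (((horizontal distance between round_a and pocket_round_right below 0.007 m and z of round_a in the frame of carrier below 0.017 m and angle between round_a's own z axis and vertical below 0.09 rad) and (horizontal distance between round_b and pocket_round_mid below 0.007 m and z of round_b in the frame of carrier below 0.017 m and angle between round_b's own z axis and vertical below 0.09 rad)) or ((horizontal distance between round_a and pocket_round_mid below 0.007 m and z of round_a in the frame of carrier below 0.017 m and angle between round_a's own z axis and vertical below 0.09 rad) and (horizontal distance between round_b and pocket_round_right below 0.007 m and z of round_b in the frame of carrier below 0.017 m and angle between round_b's own z axis and vertical below 0.09 rad))) and value of joint lid below 0.05 rad), for 0.2 s.
3. both snap tabs are pressed home with the lid shut (value of joint lid below 0.05 rad and value of joint each of tab_left, tab_right above 0.0075 m), for 0.2 s.
At the end, for the whole second after the job is handed in: Square canister in the square pocket, a round one in each round pocket: within 7 mm of the pocket centre, underside within 5 mm of its floor, within 5 degrees of upright, at rest; lid within 0.05 rad of shut; both tabs pressed at least 7.5 of 10 mm (all of step 3 and horizontal distance between square_tin and pocket_square below 0.007 m and z of square_tin in the frame of carrier below 0.017 m and angle between square_tin's own z axis and vertical below 0.09 rad and (((horizontal distance between round_a and pocket_round_right below 0.007 m and z of round_a in the frame of carrier below 0.017 m and angle between round_a's own z axis and vertical below 0.09 rad) and (horizontal distance between round_b and pocket_round_mid below 0.007 m and z of round_b in the frame of carrier below 0.017 m and angle between round_b's own z axis and vertical below 0.09 rad)) or ((horizontal distance between round_a and pocket_round_mid below 0.007 m and z of round_a in the frame of carrier below 0.017 m and angle between round_a's own z axis and vertical below 0.09 rad) and (horizontal distance between round_b and pocket_round_right below 0.007 m and z of round_b in the frame of carrier below 0.017 m and angle between round_b's own z axis and vertical below 0.09 rad))) and linear speed of each of round_a, square_tin, round_b below 0.02 m/s); the robot touches nothing.
It fails at once if a bystander (bowl, bottle, spoon) is moved more than 30 mm (distance of any of bowl, bottle, spoon from where it was at the start of the episode above 0.03 m).
It also fails if it takes over 72 s, if anything falls off the work surface, if the arm or the gripper's body presses on something with over 40 N, if the wrist force passes 120 N, or if a joint passes its speed limit or range.

### The arm

A 6-joint arm with a two-finger parallel gripper is mounted at the origin on the work surface. World frame = base frame: x ahead of the robot, y to its left, z up, the work surface at z = 0. Lengths are in m, angles in rad, forces in N, time in s.
With the tool pointing down it reaches from about 0.325 to 1 m from the base axis. Payload 5.1 kg.
Tool frame: the origin (TCP) lies at the very end of the fingers, on their centre line; the grasp point (between the pads) lies 19 mm behind it; z points along the fingers, y is the direction in which the jaws open and shut (so a half turn about z gives the same grasp; the last joint's range is limited). The gripper opens to 85 mm and grips with 20 to 120 N. Pads are 22 mm wide; open, the fingers measure 114 mm over their backs; the gripper's body (76 mm by 85 mm) begins 54 mm behind the grasp point. The pads swing forward as they close: fully open they stand 13 mm farther back than shut.
Start: joints at [1.257, 0.124, 1.65, -0, 1.367, -0.083], TCP at [0.149, 0.633, 0.231] pointing down, gripper open.
Joint ranges: [-2.61, 2.61], [-1.02, 2.33], [0.03, 2.71], [-1.35, 4.49], [0.32, 2.68], [-2.91, 2.91]. Speed limits (rad/s): [2.57, 2.57, 3.14, 3.14, 3.14, 3.14].

### API

Orientations are given as a unit quaternion [w, x, y, z].
In Python, from station import robot gives the robot as it stands.
- The arm moves only by the shell command python3 -m jog 'ROWS' [FORCE]. ROWS is text: rows parted by semicolons, each of 5 numbers parted by spaces: the shift along the tool's x, y, z in m, then the turn about the tool's z in degrees, then the opening in per cent of the stroke, from 0 (shut) to 100 (fully open). In form: tx ty tz roll grip; .... A call has 1 to 10 rows; each row is the pose to reach, as a shift and turn from the pose commanded when the call began, along the tool's axes at that moment; what a row does not reach only later rows make up. A row lasts 1/10 s, in which the tool goes at most 50 mm and 8.59 degrees, less where a joint would pass 70% of its speed; a pose out of reach is approached as far as the arm can. A call with a gripper value outside its range is refused whole. The fingers move at their own pace and stop on an object; FORCE is the grip in N (left out, the last holds). Time passes only in rows, so rows that repeat a pose let the fingers close. It gives the time, the measured TCP pose, the force and the opening at its end, in the units of the state.
- robot.state(): the state, without advancing time (a new reading comes with each control period).
- robot.capture(name): name is "side" or "top"; returns the picture (420x560x3 uint8, red, green, blue); there is no depth.
- robot.camera_info(name): a dict with "fx", "fy", "cx", "cy" (pixels), "world_from_camera" (4x4, takes a point from camera to world coordinates). Camera axes: x right, y down, z forward; pixel columns grow to the right and rows downward; lengths in m; the calibration is good to about 2 mm. A picture is of the moment at which its call begins. camera_info takes no time and is no camera call.
- robot.job_done(): hands the job in, once; it reports no verdict.
Trained networks look in the newest picture that a camera, given by its name, has taken for a name from the list of things; names that differ only in an ending like _2 or _b are one class to them, and where a whole thing is asked for, a point or a joint stands for the part that bears it (a point fixed in the world has none). Each returns a list of dicts, best first, with "p" (0 to 1); they miss things now and then, are a little off and sometimes report something else, mostly with a low value. They report only what shows in the picture. A call takes as long as a camera call. They do not tell look-alikes from the thing itself.
- robot.masks_of(camera, label): "region" (420x560 bool, what is visible of it) and "uv" ([column, row] in pixels, amid what is visible of it).
- robot.place_of(camera, label): "uv" ([column, row] in pixels: a listed point, or the origin of a listed thing).
The state is a dict: "time_s": time; "qpos": joint angles; "qvel": joint speeds; "effort": joint torques, N m; "tool_pos": TCP position; "tool_rot": TCP orientation; "force": force on the tool from outside, world axes, zero at the start; "torque": the same for the moment, N m; "gripper_width": finger opening in m.
Only numpy, scipy, OpenCV 4.12 (cv2) and the standard library are available. Lean on these libraries where they do the work, as an engineer would, in place of code of your own. Each camera call takes 0.05 s, during which the arm holds its last target. There are 200 camera calls.

## Working session

There is one attempt and no reset: what is moved stays moved. The work goes in short steps, Python scripts to look and compute and a shell command to move; the robot and the scene stay as the last step left them, time stands still between calls to the robot, and variables do not carry over. Pictures are saved under pics/ and viewed, about 8 in all and at most 12, crops included, and the job is handed in when it is done.

```bash
mkdir -p pics; ls; cat > h.py <<'E'
import numpy as np, cv2
from station import robot
def cap(n,f):
    im=robot.capture(n); cv2.imwrite('pics/'+f,im[:,:,::-1]); return im
def ray(n,uv):
    c=robot.camera_info(n); T=np.array(c['world_from_camera'])
    d=T[:3,:3]@np.array([(uv[0]-c['cx'])/c['fx'],(uv[1]-c['cy'])/c['fy'],1]); return T[:3,3],d
def atz(n,uv,z):
    o,d=ray(n,uv); return o+d*(z-o[2])/d[2]
def proj(n,p):
    c=robot.camera_info(n); T=np.linalg.inv(np.array(c['world_from_camera'])); q=T[:3,:3]@np.array(p)+T[:3,3]
    return [c['fx']*q[0]/q[2]+c['cx'],c['fy']*q[1]/q[2]+c['cy']]
def tri(a,b):
    (o1,d1),(o2,d2)=ray('side',a),ray('top',b)
    A=np.stack([d1,-d2],1); s=np.linalg.lstsq(A,o2-o1,rcond=None)[0]
    p,q=o1+s[0]*d1,o2+s[1]*d2; return (p+q)/2,np.linalg.norm(p-q)
E
python3 - <<'E'
from h import *
np.set_printoptions(precision=3,suppress=True)
a=cap('side','s1.png'); b=cap('top','t1.png')
cv2.imwrite('pics/both.png',cv2.resize(np.hstack([a,b])[:,:,::-1],None,fx=.71,fy=.71))
for n in('side','top'): print(n,np.array(robot.camera_info(n)['world_from_camera']))
for l in['rack','round_a','square_tin','carrier','pocket_round_right','pocket_round_mid','pocket_square','lid_hinge','lid_edge','tab_left_top','tab_right_top','bowl','bottle','spoon']:
    for n in('side','top'):
        print(l,n,[(np.round(r['uv']).tolist(),round(r['p'],2)) for r in robot.place_of(n,l)[:4]])
print(robot.state())
E
```

```text
pics
side [[-0.997 -0.039  0.074  0.478]
 [-0.083  0.579 -0.811  1.127]
 [-0.011 -0.814 -0.58   0.898]
 [ 0.     0.     0.     1.   ]]
top [[-0.015 -0.979  0.204  0.252]
 [-1.     0.015 -0.003  0.044]
 [ 0.    -0.204 -0.979  1.62 ]
 [ 0.     0.     0.     1.   ]]
rack side [([274.0, 280.0], 0.93)]
rack top [([221.0, 205.0], 0.8)]
round_a side [([287.0, 284.0], 0.78), ([268.0, 247.0], 0.59), ([346.0, 328.0], 0.59)]
round_a top [([163.0, 268.0], 0.93), ([191.0, 213.0], 0.56), ([243.0, 193.0], 0.5)]
square_tin side [([346.0, 279.0], 0.91), ([214.0, 280.0], 0.87), ([273.0, 264.0], 0.86), ([264.0, 351.0], 0.31)]
square_tin top [([214.0, 267.0], 0.95), ([212.0, 154.0], 0.77), ([218.0, 207.0], 0.59)]
carrier side [([311.0, 191.0], 0.91)]
carrier top [([367.0, 234.0], 0.68)]
pocket_round_right side [([315.0, 166.0], 0.95), ([275.0, 280.0], 0.64)]
pocket_round_right top [([400.0, 237.0], 0.67)]
pocket_round_mid side [([313.0, 179.0], 0.65)]
pocket_round_mid top [([376.0, 230.0], 0.94)]
pocket_square side [([306.0, 190.0], 0.91)]
pocket_square top [([349.0, 223.0], 0.83), ([378.0, 212.0], 0.39
[... 397 characters left out ...]
op [([434.0, 193.0], 0.39)]
bowl side [([234.0, 235.0], 0.75), ([299.0, 173.0], 0.75)]
bowl top [([286.0, 162.0], 0.73)]
bottle side [([264.0, 352.0], 0.95)]
bottle top [([144.0, 208.0], 0.78)]
spoon side [([344.0, 244.0], 0.6)]
spoon top [([286.0, 271.0], 0.82)]
{'time_s': 1.5, 'qpos': array([ 1.257,  0.124,  1.65 , -0.   ,  1.368, -0.083]), 'qvel': array([ 0.001, -0.   , -0.001,  0.   ,  0.   ,  0.002]), 'effort': array([ -0.   , -42.359, -36.574,  -0.   ,   0.   ,  -0.   ]), 'tool_pos': array([0.149, 0.633, 0.231]), 'tool_rot': array([-0.   ,  0.115,  0.993, -0.   ]), 'force': array([-0.372, -0.31 , -0.581]), 'torque': array([ 0.052,  0.01 , -0.001]), 'gripper_width': 0.08521425620297018}
```

View pics/t1.png

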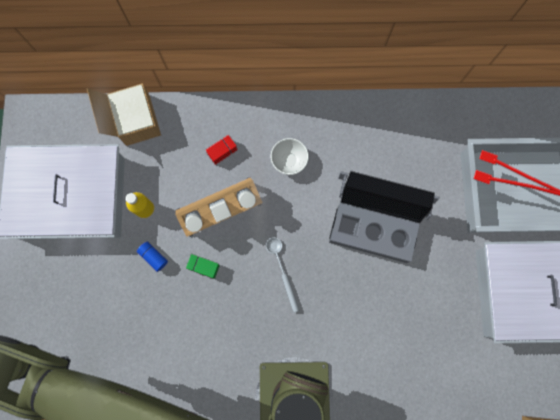

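View pics/s1.png

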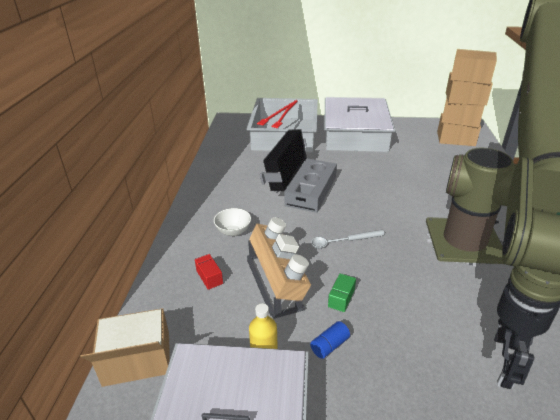

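```bash
python3 - <<'E'
from h import *
a=cv2.imread('pics/t1.png');s=cv2.imread('pics/s1.png')
f=lambda im,x,y,w,h:cv2.resize(im[y:y+h,x:x+w],(400,300),interpolation=cv2.INTER_CUBIC)
o=np.vstack([np.hstack([f(a,170,165,100,75),f(a,325,165,120,90)]),np.hstack([f(s,240,210,100,75),f(s,250,130,100,75)])])
cv2.imwrite('pics/z1.png',o)
E
```

```text
(no output)
```

View pics/z1.png

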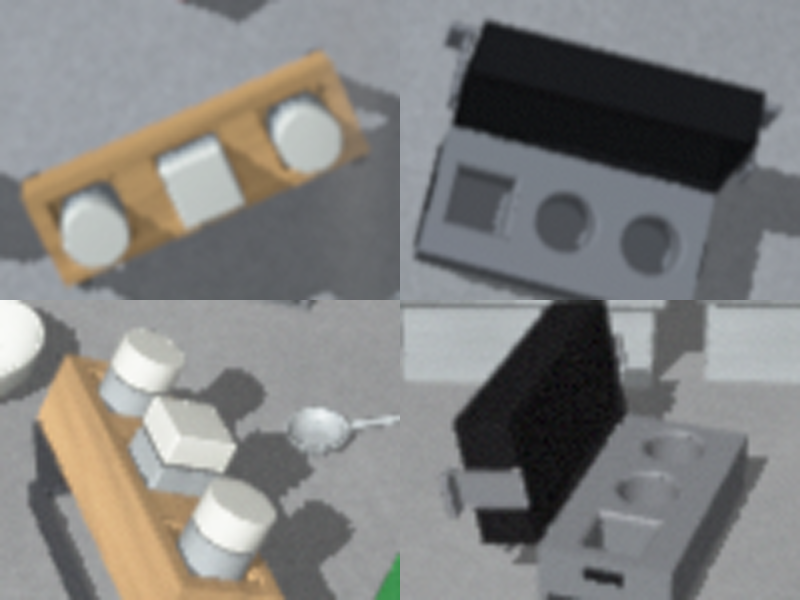

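```bash
cat > fit.py <<'E'
from h import *
from scipy.optimize import least_squares
np.set_printoptions(precision=4,suppress=True)
def fit(P,obs,x0):
    # P local points; obs {(cam,i):uv}
    def W(v,p): c,s=np.cos(v[2]),np.sin(v[2]); return [v[0]+c*p[0]-s*p[1],v[1]+s*p[0]+c*p[1],p[2]]
    f=lambda v:np.concatenate([np.subtract(proj(k[0],W(v,P[k[1]])),o) for k,o in obs.items()])
    r=least_squares(f,x0); return r.x,f(r.x).reshape(-1,2)
E
python3 - <<'E'
from fit import *
t,s='top','side'
P=[(-.044,.085,.143),(-.044,0,.143),(-.044,-.085,.143)]
v,e=fit(P,{(t,0):(193.6,222.8),(t,2):(246.4,199.4),(s,0):(299.5,261.3),(s,2):(277.3,223),(s,1):(287,242.5)},[.6,.3,.3]); print('rack',v,np.degrees(v[2]));print(e)
P=[(0,.08,.06),(0,0,.06),(0,-.08,.06)]
v,e=fit(P,{(t,0):(349,224.1),(t,1):(374.5,231.6),(t,2):(400.3,238.5),(s,0):(307,190),(s,1):(312.1,178),(s,2):(318.3,166.8)},[.6,-.3,-.3]); print('carrier',v,np.degrees(v[2]));print(e)
c,sn=np.cos(v[2]),np.sin(v[2])
for th in np.arange(1.75,2.06,.05):
    for y in(.125,-.125):
        q=lambda a,b:(v[0]+c*a-sn*y,v[1]+sn*a+c*y,b)
        x=.06-.12*np.cos(th);z=.062+.12*np.sin(th)
        print(round(th,2),y,'rim',np.round(proj(t,q(x,z)),1),np.round(proj(s,q(x,z)),1),'edge',np.round(proj(t,q(x+.052*np.sin(th),z+.052*np.cos(th))),1))
for n,l in(('top','bowl'),('top','spoon')): pass
print(atz(t,(286,162),0),atz(t,(144,208),0),atz(t,(276,245),0),atz(t,(295,309),0))
E
```

```text
rack [0.5809 0.2279 0.4174] 23.91305597629684
[[-1.5711  0.3157]
 [-0.8188 -0.2991]
 [-0.3506 -0.6336]
 [-0.0966 -0.7043]
 [ 0.5698 -2.0795]]
carrier [ 0.4845 -0.2546 -0.2662] -15.254152763854247
[[-0.4255  1.5223]
 [-0.3434  0.4572]
 [-0.4293  0.0253]
 [-1.6853 -1.5812]
 [-0.172  -0.9492]
 [-0.2428 -0.2851]]
1.75 0.125 rim [345.2 187.8] [278.4 160.3] edge [348.7 171.9]
1.75 -0.125 rim [431.  209.1] [301.5 129. ] edge [433.4 192.8]
1.8 0.125 rim [345.6 186. ] [276.7 160.3] edge [348.9 170.6]
1.8 -0.125 rim [431.2 207.2] [300.  129.1] edge [433.4 191.3]
1.85 0.125 rim [346.  184.2] [275.1 160.4] edge [349.1 169.3]
1.85 -0.125 rim [431.5 205.3] [298.5 129.3] edge [433.3 190. ]
1.9 0.125 rim [346.3 182.5] [273.4 160.6] edge [349.3 168.1]
1.9 -0.125 rim [431.7 203.6] [297.1 129.5] edge [433.2 188.7]
1.95 0.125 rim [346.7 180.8] [271.9 160.9] edge [349.5 167. ]
1.95 -0.125 rim [431.8 201.9] [295.6 129.8] edge [433.  187.5]
2.0 0.125 rim [347.  179.2] [270.3 161.3] edge [349.6 166. ]
2.0 -0.125 rim [432.  200.2] [294.2 130.2] edge [432.8 186.5]
2.05 0.125 rim [347.3 177.7] [268.8 161.7] edge [349.7 165.2]
2.05 -0.125 rim [432.  198.6] [292.8 130.6] edge [432.6 185.5]
[0.7282 0.0089 0.    ] [0.5822 0.4659 0.    ] [0.4569 0.0454 0.    ] [ 0.2584 -0.0101  0.    ]
```

```bash
cat > rel.py <<'E'
import sys
from fit import *
from scipy.spatial.transform import Rotation as R
RK=[.5809,.2279,.4174]; CA=[.4845,-.2546,-.2662]
def W(F,p): c,s=np.cos(F[2]),np.sin(F[2]); return np.array([F[0]+c*p[0]-s*p[1],F[1]+s*p[0]+c*p[1],p[2]])
def rel(p,F):
    s=robot.state(); M=R.from_quat(s['tool_rot'],scalar_first=True).as_matrix()
    ya=np.arctan2(M[1,1],M[0,1]); d=(ya-(F[2]+np.pi/2)+np.pi/2)%np.pi-np.pi/2
    print(np.round(M.T@(np.array(p)-s['tool_pos']),4),'roll',round(np.degrees(d),1))
def st():
    s=robot.state(); print('t',round(s['time_s'],2),s['tool_pos'],'F',s['force'],'w',s['gripper_width'],'q',s['qpos'])
if __name__=='__main__':
    F=dict(r=RK,c=CA)[sys.argv[1]]; st(); p=W(F,[float(a) for a in sys.argv[2:5]]); print(p); rel(p,F)
E
python3 rel.py r -.037 .085 .231
```

```text
t 1.5 [0.1487 0.6327 0.2313] F [-0.3718 -0.3103 -0.5815] w 0.08521425620297018 q [ 1.2574  0.1238  1.6503 -0.      1.3675 -0.0826]
[0.5126 0.2906 0.231 ]
[-0.4325 -0.2498  0.0003] roll -37.1
```

```bash
python3 -m jog '-0.4325 -0.25 0 -37.1 76;-0.4325 -0.25 0 -37.1 76;-0.4325 -0.25 0 -37.1 76;-0.4325 -0.25 0 -37.1 76;-0.4325 -0.25 0 -37.1 76;-0.4325 -0.25 0 -37.1 76;-0.4325 -0.25 0 -37.1 76;-0.4325 -0.25 0 -37.1 76;-0.4325 -0.25 0 -37.1 76;-0.4325 -0.25 0 -37.1 76' 30
python3 -m jog '0 0 0 0 76'; python3 - <<'E'
from rel import *
st(); p=W(RK,[-.037,.085,.231]); rel(p,RK)
a=cap('side','s2.png'); b=cap('top','t2.png')
p=robot.state()['tool_pos'];print(proj('side',p),proj('top',p))
f=lambda im,x,y,w,h:cv2.resize(im[y:y+h,x:x+w,::-1],(400,300),interpolation=cv2.INTER_CUBIC)
cv2.imwrite('pics/z2.png',np.hstack([f(a,230,190,120,90),f(b,150,170,120,90)]))
E
```

```text
time_s: 2.5
tool_pos: [0.5086, 0.2937, 0.2317]
tool_rot: [0.0, -0.207, 0.978, 0.0]
force: [0.7, 0.2, 0.4]
gripper_width: 0.0651
time_s: 2.6
tool_pos: [0.5109, 0.2914, 0.2315]
tool_rot: [0.001, -0.204, 0.979, -0.001]
force: [-0.1, 0.6, -0.5]
gripper_width: 0.0649
t 2.6 [0.5109 0.2914 0.2315] F [-0.1313  0.6032 -0.4861] w 0.06485024261357265 q [ 0.4278 -0.0121  1.7918 -0.0017  1.3611 -1.5528]
[-0.0013 -0.0014  0.0005] roll -0.4
[np.float64(298.83973255804744), np.float64(234.8682110112254)] [np.float64(184.35890055770415), np.float64(217.1275767972372)]
```

View pics/z2.png

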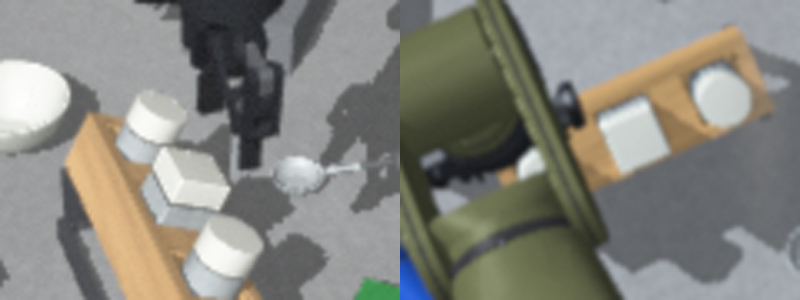

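```bash
python3 -m jog '-0.001 -0.001 0.05 0 76;-0.001 -0.001 0.09 0 76;-0.001 -0.001 0.118 0 76;-0.001 -0.001 0.118 0 76;-0.001 -0.001 0.118 0 76' 30; python3 -m jog '0 0 0 0 40;0 0 0 0 40;0 0 0 0 40;0 0 0 0 40;0 0 0 0 40' 30; python3 - <<'E'
from rel import *
st(); a=cap('side','s3.png')
cv2.imwrite('pics/z3.png',cv2.resize(a[200:290,230:350,::-1],(800,600),interpolation=cv2.INTER_CUBIC))
E
```

```text
time_s: 3.2
tool_pos: [0.5079, 0.2958, 0.1137]
tool_rot: [-0.0, -0.208, 0.978, 0.0]
force: [0.3, -0.5, 0.2]
gripper_width: 0.0648
time_s: 3.7
tool_pos: [0.512, 0.2914, 0.1179]
tool_rot: [0.003, -0.207, 0.978, -0.004]
force: [1.5, -17.1, 7.3]
gripper_width: 0.0474
t 3.7 [0.512  0.2914 0.1179] F [  1.4682 -17.0648   7.258 ] w 0.04742620964170297 q [ 0.431   0.0866  1.8892 -0.0107  1.1622 -1.5532]
```

View pics/z3.png

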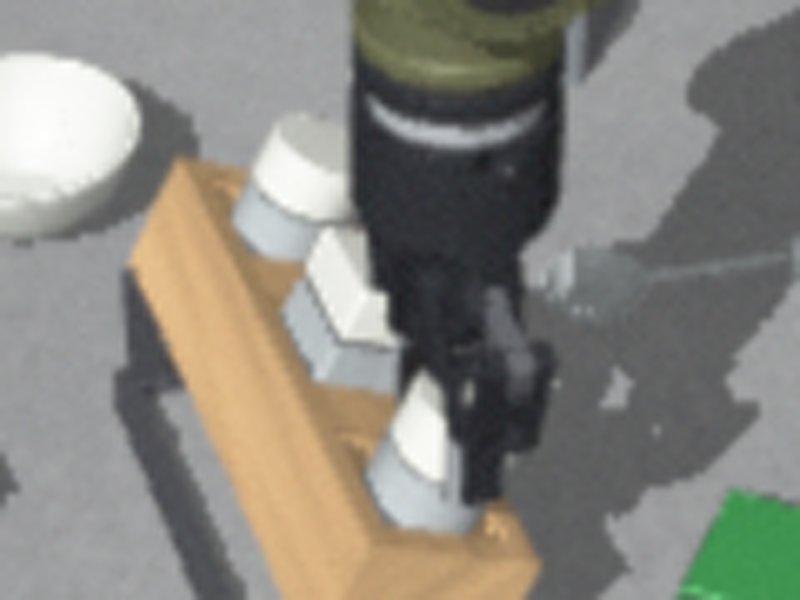

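```bash
python3 -m jog '0 -0.003 0 0 40;0.005 -0.003 -0.010 0 40;0.010 -0.003 -0.020 0 40;0.015 -0.003 -0.031 0 40;0.020 -0.003 -0.041 0 40;0.025 -0.003 -0.052 0 40;0.03 -0.003 -0.062 0 40;0.03 -0.003 -0.10 0 40;0.03 -0.003 -0.13 0 40;0.03 -0.003 -0.13 0 40' 40; python3 - <<'E'
from rel import *
st(); a=cap('side','s4.png'); print(robot.place_of('side','round_a')[:3])
cv2.imwrite('pics/z4.png',cv2.resize(a[160:280,230:390,::-1],(800,600),interpolation=cv2.INTER_CUBIC))
E
```

```text
time_s: 4.75
tool_pos: [0.4845, 0.2818, 0.2504]
tool_rot: [0.005, -0.207, 0.978, 0.002]
force: [0.3, 0.8, -1.1]
gripper_width: 0.0466
t 4.75 [0.4845 0.2818 0.2504] F [ 0.2592  0.8461 -1.1393] w 0.04658962629631466 q [ 0.4304 -0.0924  1.837   0.0012  1.3859 -1.5581]
[{'uv': [344.2, 328.7], 'p': 0.78}, {'uv': [268.9, 247.4], 'p': 0.71}, {'uv': [297.3, 247.4], 'p': 0.71}]
```

View pics/z4.png

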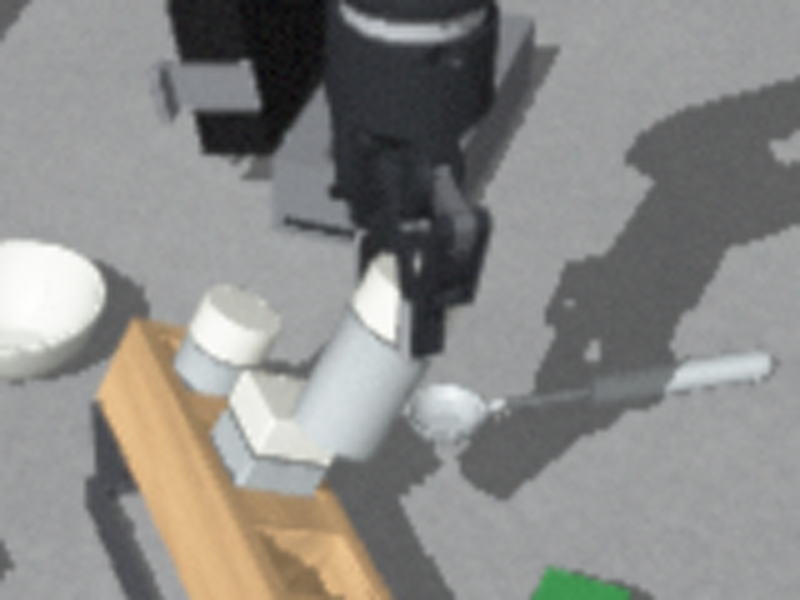

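```bash
python3 - <<'E'
from rel import *
t,s='top','side'
P=[(0,.08,.06),(0,0,.06),(0,-.08,.06),(.06,.125,.06),(-.06,.125,.06),(.06,-.125,.06),(-.06,-.125,.06)]
T={(t,0):(349,223.8),(t,1):(374.5,231.4),(t,2):(400.3,238.3),(t,3):(341.5,203.1),(t,4):(330.3,241.8),(t,5):(420.4,222)}
S={(s,0):(307,190),(s,1):(312.1,178.2),(s,2):(317.8,166.6),(s,6):(336.3,163.8),(s,3):(285,193.8),(s,4):(316,200.5)}
for o in(T,S,T|S):
    v,e=fit(P,o,CA); print(v,np.degrees(v[2]));print(e.round(1).tolist())
    print(W(v,P[0]),W(v,P[2]))
E
```

```text
[ 0.4862 -0.2582 -0.2662] -15.253499227389208
[[0.7, 1.3], [0.8, 0.1], [0.7, -0.3], [-1.7, -0.2], [0.6, -1.5], [-1.1, 0.7]]
[ 0.5072 -0.181   0.06  ] [ 0.4651 -0.3353  0.06  ]
[ 0.4848 -0.2467 -0.2674] -15.319882976480377
[[-1.9, -0.3], [-0.3, -0.0], [0.2, 1.0], [0.3, 0.7], [-0.6, -0.5], [2.3, -0.7]]
[ 0.5059 -0.1695  0.06  ] [ 0.4637 -0.3238  0.06  ]
[ 0.4855 -0.2561 -0.2685] -15.38242176240344
[[0.1, 1.4], [0.1, 0.3], [0.0, -0.1], [-2.3, -0.1], [-0.1, -1.4], [-1.7, 1.1], [-2.0, -1.8], [-0.5, -1.4], [0.0, -0.3], [0.1, -0.5], [-0.7, -2.0], [2.0, -2.3]]
[ 0.5067 -0.179   0.06  ] [ 0.4643 -0.3333  0.06  ]
```

```bash
sed -i 's/CA=\[.*/CA=[.485,-.255,-.267]/' rel.py; python3 rel.py c -.036 -.08 .2504
```

```text
t 4.85 [0.4824 0.2805 0.2446] F [-0.8555  0.0638 -2.1354] w 0.04695165538156644 q [ 0.4301 -0.0889  1.8435  0.0008  1.3849 -1.5581]
[ 0.4292 -0.3227  0.2504]
[ 0.2931 -0.5299 -0.0069] roll 39.2
```

```bash
python3 -m jog '0.04 -0.07 0 5 40;0.07 -0.12 0 10 40;0.1 -0.18 0 15 40;0.13 -0.235 0 20 40;0.155 -0.28 0 25 40;0.18 -0.325 0 30 40;0.2 -0.37 0 33 40;0.23 -0.42 0 36 40;0.26 -0.47 0 39.2 40;0.28 -0.5 0 39.2 40' 40; python3 -m jog '0 0 0 0 40;0 0 0 0 40'; python3 rel.py c -.036 -.08 .150
```

```text
time_s: 5.85
tool_pos: [0.4363, -0.2191, 0.2412]
tool_rot: [-0.001, 0.134, 0.991, 0.001]
force: [0.7, -0.2, -2.3]
gripper_width: 0.0467
time_s: 6.05
tool_pos: [0.4366, -0.2182, 0.2412]
tool_rot: [-0.002, 0.135, 0.991, 0.001]
force: [0.5, 1.1, -1.9]
gripper_width: 0.0467
t 6.05 [ 0.4366 -0.2182  0.2412] F [ 0.495   1.0586 -1.9481] w 0.04673400408935389 q [-0.574  -0.2478  1.9879  0.0009  1.4057 -1.8748]
[ 0.4292 -0.3227  0.15  ]
[-0.0211 -0.1029  0.0909] roll -0.2
```

```bash
python3 -m jog '-0.02 -0.05 0.02 0 40;-0.021 -0.103 0.05 0 40;-0.021 -0.103 0.091 0 40;-0.021 -0.103 0.091 0 40;-0.021 -0.103 0.091 0 40' 40; python3 - <<'E'
from rel import *
st(); a=cap('side','s5.png');b=cap('top','t5.png'); rel(W(CA,[-.031,-.08,.101]),CA)
f=lambda im,x,y,w,h:cv2.resize(im[y:y+h,x:x+w,::-1],(400,400),interpolation=cv2.INTER_CUBIC)
cv2.imwrite('pics/z5.png',np.hstack([f(a,260,110,90,90),f(b,340,160,100,100)]))
E
```

```text
time_s: 6.55
tool_pos: [0.4302, -0.3205, 0.1503]
tool_rot: [-0.002, 0.133, 0.991, 0.002]
force: [0.4, 0.6, -1.9]
gripper_width: 0.0465
t 6.55 [ 0.4302 -0.3205  0.1503] F [ 0.4389  0.6321 -1.8728] w 0.046506949042130076 q [-0.7408 -0.059   1.9779  0.0008  1.2276 -2.0457]
[-0.0023 -0.0014  0.0531] roll 0.1
```

View pics/z5.png

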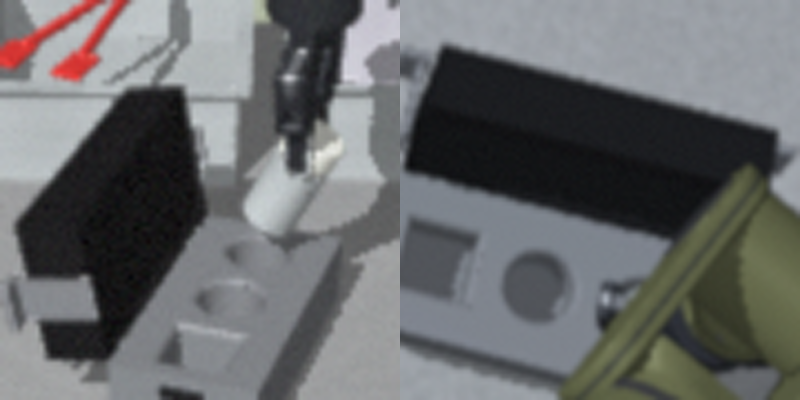

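```bash
python3 -m jog '-0.002 -0.0015 0.025 0 40;-0.002 -0.0015 0.04 0 40;-0.002 -0.0015 0.048 0 40;-0.002 -0.0015 0.048 0 40' 30; python3 rel.py c -.031 -.08 .101
```

```text
time_s: 7.05
tool_pos: [0.4345, -0.3248, 0.1054]
tool_rot: [0.003, 0.133, 0.991, -0.001]
force: [6.0, 0.6, -1.1]
gripper_width: 0.047
t 7.05 [ 0.4345 -0.3248  0.1054] F [ 6.0097  0.5875 -1.1313] w 0.04701580162729051 q [-0.742  -0.002   2.0038  0.0025  1.1347 -2.047 ]
[ 0.434 -0.324  0.101]
[0.0008 0.0007 0.0044] roll 0.0
```

```bash
python3 - <<'E'
from rel import *
a=cap('side','s6.png')
cv2.imwrite('pics/z6.png',cv2.resize(a[110:200,260:350,::-1],(600,600),interpolation=cv2.INTER_CUBIC))
E
```

```text
(no output)
```

View pics/z6.png

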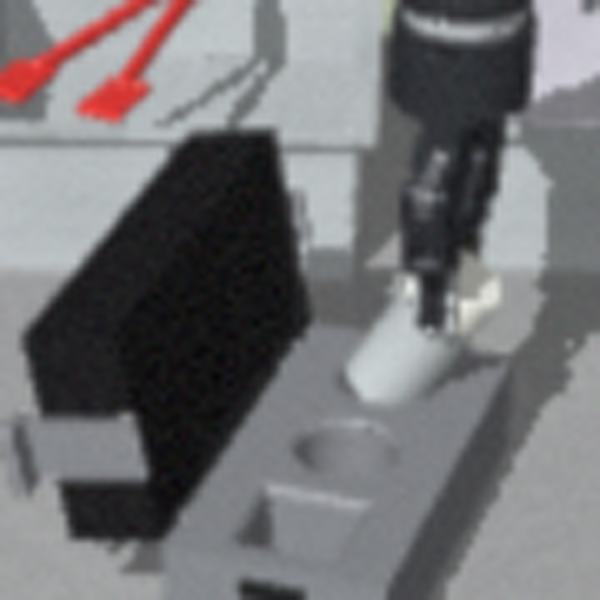

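```bash
python3 -m jog '-0.006 0 0 0 40;-0.012 0 -0.001 0 40;-0.018 0 -0.002 0 40;-0.024 0 -0.003 0 40;-0.03 0 -0.004 0 40;-0.034 0 -0.005 0 40;-0.036 0 -0.005 0 40;-0.038 0 -0.005 0 40;-0.038 0 -0.005 0 40' 25; python3 rel.py c 0 -.08 .101
```

```text
time_s: 8.0
tool_pos: [0.4676, -0.3339, 0.1087]
tool_rot: [-0.002, 0.133, 0.991, 0.001]
force: [-4.3, 3.1, 0.9]
gripper_width: 0.0467
t 8.0 [ 0.4676 -0.3339  0.1087] F [-4.313   3.0674  0.8846] w 0.04671325653728147 q [-0.713   0.0706  1.9231 -0.0012  1.153  -2.0164]
[ 0.4639 -0.3322  0.101 ]
[0.0041 0.0007 0.0077] roll 0.0
```

```bash
python3 -m jog '0.001 0.001 0.008 0 40;0.003 0.001 0.016 0 40;0.004 0.001 0.024 0 40;0.004 0.001 0.032 0 40;0.004 0.001 0.032 0 40' 25; python3 rel.py c 0 -.08 .071
python3 - <<'E'
from rel import *
a=cap('side','s7.png')
cv2.imwrite('pics/z7.png',cv2.resize(a[110:200,260:350,::-1],(600,600),interpolation=cv2.INTER_CUBIC))
E
```

```text
time_s: 8.5
tool_pos: [0.4658, -0.3329, 0.0762]
tool_rot: [0.001, 0.133, 0.991, 0.0]
force: [2.8, -0.9, -2.6]
gripper_width: 0.047
t 8.5 [ 0.4658 -0.3329  0.0762] F [ 2.7968 -0.9194 -2.6413] w 0.0469734401209258 q [-0.7146  0.1017  1.9506  0.0008  1.0882 -2.0181]
[ 0.4639 -0.3322  0.071 ]
[0.002  0.0002 0.0052] roll -0.0
```

View pics/z7.png

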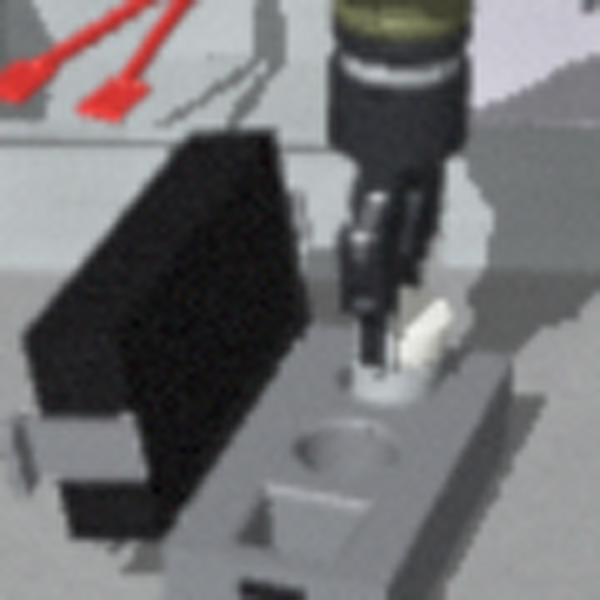

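```bash
python3 -m jog '-0.004 0 0 0 40;-0.006 0 0 0 70;-0.004 0 0 0 72;0.002 0 0 0 72;0.002 0 0 0 72' 25; python3 -m jog '0 0 -0.03 0 72;0 0 -0.08 0 72;0 0 -0.08 0 72;0 0.02 -0.08 0 72'; python3 - <<'E'
from rel import *
st(); a=cap('side','s8.png'); b=cap('top','t8.png')
print([(np.round(r['uv'],1).tolist(),round(r['p'],2)) for r in robot.place_of('side','round_a')])
print(proj('side',W(CA,[0,-.08,.012])))
f=lambda im,x,y,w,h:cv2.resize(im[y:y+h,x:x+w,::-1],(400,400),interpolation=cv2.INTER_CUBIC)
cv2.imwrite('pics/z8.png',np.hstack([f(a,260,110,90,90),f(b,340,160,100,100)]))
E
```

```text
time_s: 9.05
tool_pos: [0.4628, -0.3321, 0.0774]
tool_rot: [-0.0, 0.133, 0.991, 0.0]
force: [0.4, -0.0, 0.2]
gripper_width: 0.0615
time_s: 9.45
tool_pos: [0.4696, -0.3153, 0.1604]
tool_rot: [0.003, 0.135, 0.991, -0.002]
force: [0.8, 0.8, -0.5]
gripper_width: 0.0617
t 9.45 [ 0.4696 -0.3153  0.1604] F [ 0.7733  0.8041 -0.4714] w 0.061749955135524635 q [-0.6859 -0.01    1.9124 -0.0005  1.233  -1.9867]
[([266.5, 246.0], 0.78), ([320.0, 177.5], 0.57)]
[np.float64(317.4399804497801), np.float64(177.45305928951905)]
```

View pics/z8.png

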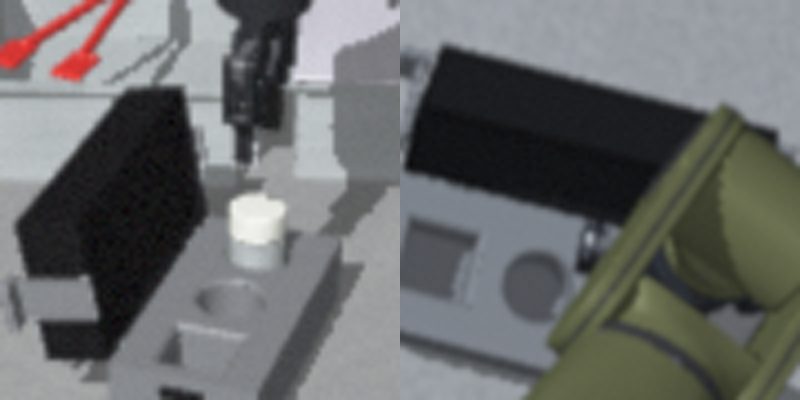

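```bash
python3 rel.py r -.038 0 .235
```

```text
t 9.6 [ 0.4686 -0.3126  0.1573] F [ 0.5831 -0.2514  0.5136] w 0.06133649637494308 q [-0.6834 -0.0087  1.9165 -0.0002  1.2334 -1.9879]
[0.5462 0.2125 0.235 ]
[ 0.0634  0.5269 -0.0779] roll -39.2
```

```bash
python3 -m jog '0 0.02 -0.045 0 76;0.01 0.06 -0.078 -5 76;0.02 0.11 -0.078 -10 76;0.03 0.16 -0.078 -15 76;0.035 0.21 -0.078 -20 76;0.04 0.26 -0.078 -25 76;0.045 0.31 -0.078 -30 76;0.05 0.36 -0.078 -35 76;0.055 0.41 -0.078 -39.2 76;0.06 0.45 -0.078 -39.2 76' 30; python3 rel.py r -.038 0 .235
```

```text
time_s: 10.6
tool_pos: [0.5299, 0.1386, 0.2349]
tool_rot: [0.0, -0.208, 0.978, -0.0]
force: [1.1, -0.0, 1.2]
gripper_width: 0.0646
t 10.6 [0.5299 0.1386 0.2349] F [ 1.1311 -0.0178  1.2428] w 0.06460301280285115 q [ 0.158  -0.1054  1.875  -0.0004  1.3719 -1.831 ]
[0.5462 0.2125 0.235 ]
[-0.0449  0.0609 -0.0001] roll 0.1
```

```bash
python3 -m jog '-0.03 0.04 0 0 76;-0.045 0.06 0 0 76;-0.045 0.06 0.01 0 76;-0.045 0.06 0.05 0 76;-0.045 0.06 0.09 0 76;-0.045 0.06 0.118 0 76;-0.045 0.06 0.118 0 76;-0.045 0.06 0.118 0 76' 30; python3 rel.py r -.038 0 .117;  python3 -m jog '0 0 0 0 40;0 0 0 0 40;0 0 0 0 40;0 0 0 0 40;0 0 0 0 40' 30; python3 rel.py r -.038 0 .117
```

```text
time_s: 11.4
tool_pos: [0.5465, 0.2089, 0.1169]
tool_rot: [-0.001, -0.206, 0.978, -0.0]
force: [0.3, 0.6, 0.9]
gripper_width: 0.0649
t 11.4 [0.5465 0.2089 0.1169] F [0.3498 0.6355 0.8691] w 0.06487292009934978 q [ 0.2735  0.0813  1.8966 -0.0003  1.1651 -1.7129]
[0.5462 0.2125 0.117 ]
[-0.0012  0.0035 -0.0001] roll -0.1
time_s: 11.9
tool_pos: [0.5482, 0.2101, 0.12]
tool_rot: [0.002, -0.207, 0.978, -0.0]
force: [-1.6, -1.2, 6.7]
gripper_width: 0.0474
t 11.9 [0.5482 0.2101 0.12  ] F [-1.5517 -1.2211  6.7396] w 0.04738780167706528 q [ 0.2749  0.079   1.8934 -0.0008  1.1649 -1.7124]
[0.5462 0.2125 0.117 ]
[0.0009 0.003  0.003 ] roll -0.0
```

```bash
python3 -m jog '0.005 0 -0.010 0 40;0.010 0 -0.020 0 40;0.015 0 -0.031 0 40;0.020 0 -0.041 0 40;0.025 0 -0.052 0 40;0.03 0 -0.062 0 40;0.03 0 -0.10 0 40;0.03 0 -0.12 0 40;0.03 0 -0.12 0 40' 40; python3 rel.py c -.037 .08 .2404
```

```text
time_s: 12.8
tool_pos: [0.5202, 0.198, 0.2413]
tool_rot: [0.003, -0.207, 0.978, 0.0]
force: [0.8, 0.6, -1.6]
gripper_width: 0.0477
t 12.8 [0.5202 0.198  0.2413] F [ 0.7941  0.6015 -1.6013] w 0.04768945536055265 q [ 0.2673 -0.0923  1.8521 -0.0001  1.3763 -1.7203]
[ 0.4704 -0.1681  0.2404]
[ 0.1937 -0.3146  0.0002] roll 39.2
```

```bash
python3 -m jog '0.03 -0.045 0 6 40;0.055 -0.09 0 12 40;0.08 -0.13 0 18 40;0.105 -0.17 0 24 40;0.13 -0.21 0 30 40;0.155 -0.25 0 36 40;0.18 -0.29 0 39.2 40;0.1937 -0.3146 0 39.2 40;0.1937 -0.3146 0.04 39.2 40;0.1937 -0.3146 0.08 39.2 40' 40;  python3 -m jog '0 0 0 0 40'; python3 rel.py c -.034 .08 .108
```

```text
time_s: 13.8
tool_pos: [0.4687, -0.1694, 0.156]
tool_rot: [0.0, 0.135, 0.991, -0.0]
force: [0.4, 0.6, -2.9]
gripper_width: 0.0469
time_s: 13.9
tool_pos: [0.4635, -0.166, 0.1488]
tool_rot: [-0.008, 0.134, 0.991, 0.003]
force: [-1.5, 0.7, -3.6]
gripper_width: 0.0473
t 13.9 [ 0.4635 -0.166   0.1488] F [-1.4516  0.7266 -3.6201] w 0.04726157715898476 q [-0.4529 -0.1532  2.0668 -0.0001  1.245  -1.7554]
[ 0.4733 -0.1689  0.108 ]
[-0.0109 -0.0003  0.0406] roll -0.1
```

```bash
python3 -m jog '-0.01 0 0.02 0 40;-0.01 0 0.034 0 40;-0.01 0 0.041 0 40;-0.01 0 0.041 0 40' 30; python3 rel.py c -.031 .08 .107
```

```text
time_s: 14.3
tool_pos: [0.4798, -0.171, 0.1168]
tool_rot: [0.001, 0.133, 0.991, -0.0]
force: [2.6, -0.6, -2.0]
gripper_width: 0.0471
t 14.3 [ 0.4798 -0.171   0.1168] F [ 2.6069 -0.6368 -2.0398] w 0.04707258507427252 q [-0.448  -0.0894  2.0668  0.0003  1.1621 -1.7517]
[ 0.4762 -0.1697  0.107 ]
[0.0038 0.0004 0.0098] roll -0.0
```

```bash
python3 -m jog '0.004 0 0.005 0 40;0.004 0 0.009 0 40;0.004 0 0.009 0 40;0.004 0 0.009 0 40' 30; python3 rel.py c -.031 .08 .107
```

```text
time_s: 14.7
tool_pos: [0.4786, -0.1713, 0.111]
tool_rot: [0.005, 0.133, 0.991, -0.001]
force: [6.3, -1.7, 2.6]
gripper_width: 0.0472
t 14.7 [ 0.4786 -0.1713  0.111 ] F [ 6.2844 -1.6676  2.5503] w 0.04721458131757109 q [-0.4497 -0.0902  2.0783  0.0008  1.143  -1.7531]
[ 0.4762 -0.1697  0.107 ]
[0.0027 0.0009 0.004 ] roll -0.0
```

```bash
python3 -m jog '-0.006 0 0 0 40;-0.012 0 0 0 40;-0.018 0 0 0 40;-0.024 0 -0.001 0 40;-0.03 0 -0.002 0 40;-0.034 0 -0.003 0 40;-0.036 0 -0.003 0 40;-0.038 0 -0.003 0 40;-0.038 0 -0.003 0 40' 25; python3 rel.py c 0 .08 .105
```

```text
time_s: 15.6
tool_pos: [0.511, -0.1793, 0.114]
tool_rot: [-0.003, 0.133, 0.991, 0.001]
force: [-13.2, 5.9, 23.1]
gripper_width: 0.0475
t 15.6 [ 0.511  -0.1793  0.114 ] F [-13.1978   5.91    23.0691] w 0.04754834149354989 q [-0.4365 -0.0077  1.9938 -0.0001  1.1612 -1.7404]
[ 0.5061 -0.1778  0.105 ]
[0.005  0.0001 0.009 ] roll 0.0
```

```bash
python3 - <<'E'
from rel import *
a=cap('side','s9.png')
cv2.imwrite('pics/z9.png',cv2.resize(a[120:210,250:350,::-1],(800,600),interpolation=cv2.INTER_CUBIC))
E
```

```text
(no output)
```

View pics/z9.png

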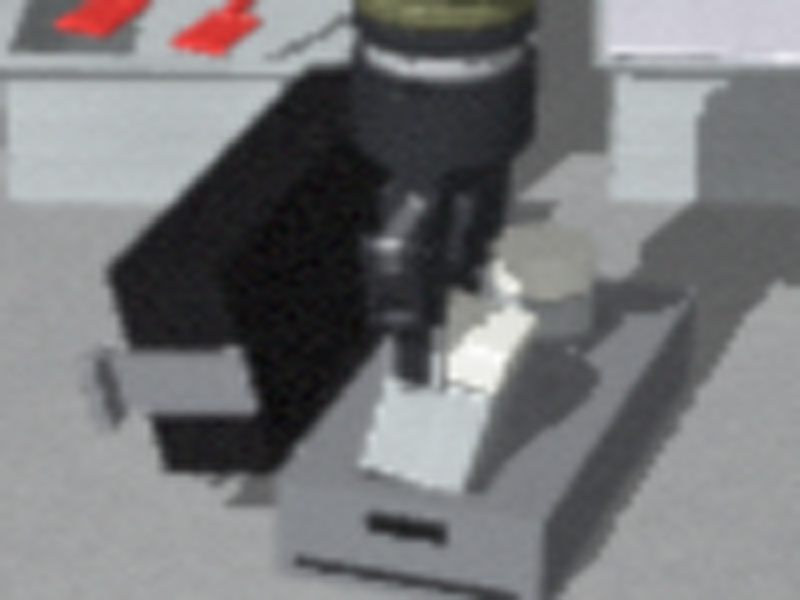

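```bash
python3 -m jog '0.003 0 0 0 40;0.006 0 0 0 40;0.008 0 0.002 0 40;0.008 0 0.005 0 40;0.008 0 0.005 0 40' 25; python3 rel.py c 0 .08 .105
```

```text
time_s: 16.15
tool_pos: [0.5076, -0.1789, 0.1128]
tool_rot: [0.003, 0.133, 0.991, -0.001]
force: [-6.8, 5.8, 28.3]
gripper_width: 0.0472
t 16.15 [ 0.5076 -0.1789  0.1128] F [-6.7655  5.8355 28.277 ] w 0.0472075718836078 q [-0.439  -0.0215  2.0095  0.0009  1.1467 -1.743 ]
[ 0.5061 -0.1778  0.105 ]
[0.0018 0.0006 0.0078] roll -0.0
```

```bash
python3 -m jog '0 0.001 -0.004 0 40;0.005 0.0015 -0.006 0 40;0.008 0.0015 -0.004 0 40;0.008 0.0015 0 0 40;0.008 0.0015 0.002 0 40;0.008 0.0015 0.002 0 40' 25; python3 rel.py c 0 .08 .105; python3 - <<'E'
from rel import *
a=cap('side','s10.png')
for n in('s9','s10'):
    im=cv2.imread(f'pics/{n}.png')[150:200,290:330].astype(int)
    w=(im.min(2)>185); ys,xs=np.nonzero(w); print(n,w.sum(),xs.mean()+290,ys.mean()+150)
print([(np.round(r['uv'],1).tolist(),round(r['p'],2)) for r in robot.place_of('side','square_tin')])
print(proj('side',W(CA,[0,.08,.012])),proj('side',W(CA,[0.005,.08,.055])))
E
```

```text
time_s: 16.75
tool_pos: [0.5004, -0.1757, 0.1055]
tool_rot: [0.005, 0.134, 0.991, -0.001]
force: [9.3, -3.5, 2.6]
gripper_width: 0.0474
t 16.75 [ 0.5004 -0.1757  0.1055] F [ 9.3312 -3.5245  2.5775] w 0.04739362051363075 q [-0.4394 -0.0327  2.0339  0.0011  1.1297 -1.7426]
[ 0.5061 -0.1778  0.105 ]
[-0.006  -0.0005  0.0006] roll -0.1
s9 244 305.48770491803276 179.93852459016392
s10 223 308.0986547085202 181.78026905829597
[([216.2, 282.1], 0.83), ([346.6, 280.1], 0.72), ([305.9, 190.7], 0.7)]
[np.float64(304.84446061847274), np.float64(199.80698221480827)] [np.float64(303.7427771088787), np.float64(189.31121588565378)]
```

```bash
python3 -m jog '-0.003 0 0.002 0 40;-0.006 0 0.004 0 40;-0.009 0 0.008 0 40;-0.01 0 0.012 0 40;-0.01 0 0.016 0 40;-0.009 0 0.02 0 40;-0.009 0 0.02 0 40' 25; python3 rel.py c 0 .08 .075; python3 - <<'E'
from rel import *
a=cap('side','s11.png')
print([(np.round(r['uv'],1).tolist(),round(r['p'],2)) for r in robot.place_of('side','square_tin')])
E
```

```text
time_s: 17.55
tool_pos: [0.5082, -0.1776, 0.0868]
tool_rot: [0.003, 0.134, 0.991, -0.0]
force: [4.2, -0.4, 14.3]
gripper_width: 0.0471
t 17.55 [ 0.5082 -0.1776  0.0868] F [ 4.1974 -0.3896 14.2686] w 0.047123251315142355 q [-0.4363  0.0117  2.0249  0.0009  1.0991 -1.7393]
[ 0.5061 -0.1778  0.075 ]
[ 0.002  -0.0008  0.0118] roll -0.1
[([301.7, 194.9], 0.8), ([349.1, 281.7], 0.74), ([216.7, 282.0], 0.73), ([311.7, 176.8], 0.44)]
```

```bash
python3 -m jog '-0.004 0 0 0 40;-0.006 0 0.002 0 40;-0.004 0 0.006 0 40;0 0 0.009 0 40;0 0 0.012 0 40;0 0 0.012 0 40' 25; python3 rel.py c 0 .08 .075; python3 -m jog '0 0 0 0 60;0 0 0 0 72;0 0 0 0 72;0 0 -0.04 0 72;0 0 -0.08 0 72;0 0.0 -0.08 0 72';  python3 - <<'E'
from rel import *
st();a=cap('side','s12.png')
print([(np.round(r['uv'],1).tolist(),round(r['p'],2)) for r in robot.place_of('side','square_tin')])
o=a[110:210,250:350]
M=R=None
for l in('square_tin','round_a'):
    for r in robot.masks_of('side',l):
        ys,xs=np.nonzero(r['region']); print(l,round(r['p'],2),xs.min(),xs.max(),ys.min(),ys.max(),np.round(r['uv']))
c=lambda y,h,k:[np.round(proj('side',W(CA,[a,y+b,h]))).tolist() for a in(-.024,.024) for b in(-.024,.024)]
print(c(.08,.102,1),c(.08,.06,1)); print(c(-.08,.102,1),c(-.08,.06,1))
E
```

```text
time_s: 18.25
tool_pos: [0.5119, -0.1788, 0.0776]
tool_rot: [0.008, 0.134, 0.991, -0.001]
force: [8.6, -1.2, 16.4]
gripper_width: 0.0473
t 18.25 [ 0.5119 -0.1788  0.0776] F [ 8.6392 -1.1665 16.428 ] w 0.047267612298450085 q [-0.4361  0.0267  2.0273  0.0021  1.0724 -1.7392]
[ 0.5061 -0.1778  0.075 ]
[ 0.0058 -0.0006  0.0025] roll -0.1
time_s: 18.85
tool_pos: [0.508, -0.1779, 0.1566]
tool_rot: [0.004, 0.133, 0.991, -0.001]
force: [0.4, -0.7, 0.5]
gripper_width: 0.0618
t 18.85 [ 0.508  -0.1779  0.1566] F [ 0.3853 -0.7231  0.4884] w 0.06179496150582339 q [-0.4365 -0.0696  1.9769 -0.0002  1.2258 -1.7398]
[([213.5, 280.1], 0.98), ([304.2, 198.7], 0.78), ([347.4, 280.7], 0.65)]
square_tin 0.89 328 355 274 310 [342. 289.]
square_tin 0.69 195 222 254 288 [209. 270.]
square_tin 0.68 296 311 174 193 [305. 182.]
round_a 0.69 311 323 153 169 [319. 159.]
round_a 0.67 311 349 321 357 [332. 339.]
round_a 0.57 265 284 217 238 [277. 229.]
round_a 0.25 260 281 172 183 [270. 177.]
[[314.0, 176.0], [310.0, 183.0], [301.0, 173.0], [297.0, 180.0]] [[314.0, 186.0], [310.0, 193.0], [301.0, 184.0], [296.0, 191.0]]
[[326.0, 155.0], [323.0, 161.0], [314.0, 153.0], [310.0, 159.0]] [[326.0, 164.0], [322.0, 171.0], [314.0, 162.0], [310.0, 168.0]]
```

```bash
python3 -m jog '0 0.02 -0.04 0 76;0.0 0.05 -0.075 -5 76;0.01 0.09 -0.075 -10 76;0.02 0.12 -0.075 -15 76;0.02 0.15 -0.075 -20 76;0.02 0.18 -0.075 -26 76;0.02 0.21 -0.075 -32 76;0.02 0.24 -0.075 -39.2 76;0.02 0.24 -0.075 -39.2 76' 30; python3 rel.py r -.038 -.086 .235
```

```text
time_s: 19.95
tool_pos: [0.5488, 0.0627, 0.2236]
tool_rot: [-0.002, -0.209, 0.978, 0.001]
force: [-0.1, 0.2, 0.3]
gripper_width: 0.0647
t 19.95 [0.5488 0.0627 0.2236] F [-0.127   0.1731  0.3159] w 0.06471473902321878 q [ 0.0162 -0.0845  1.8749  0.0008  1.3558 -1.9764]
[0.581  0.1339 0.235 ]
[-0.0585  0.0518 -0.0115] roll 0.2
```

```bash
python3 -m jog '-0.03 0.025 -0.008 0 76;-0.058 0.05 -0.008 0 76;-0.058 0.051 0.0 0 76;-0.058 0.051 0.04 0 76;-0.058 0.051 0.08 0 76;-0.058 0.051 0.107 0 76;-0.058 0.051 0.107 0 76;-0.058 0.051 0.107 0 76' 30; python3 rel.py r -.038 -.086 .117;  python3 -m jog '0 0 0 0 40;0 0 0 0 40;0 0 0 0 40;0 0 0 0 40;0 0 0 0 40' 30; python3 rel.py r -.038 -.086 .117
```

```text
time_s: 20.75
tool_pos: [0.5811, 0.1293, 0.1182]
tool_rot: [-0.001, -0.206, 0.978, -0.0]
force: [0.5, 0.0, 0.5]
gripper_width: 0.0651
t 20.75 [0.5811 0.1293 0.1182] F [0.4603 0.0038 0.5062] w 0.06508466459308045 q [ 0.129   0.1027  1.8712 -0.0003  1.1706 -1.8573]
[0.581  0.1339 0.117 ]
[-0.0018  0.0042  0.0012] roll -0.1
time_s: 21.25
tool_pos: [0.5829, 0.131, 0.1219]
tool_rot: [0.001, -0.207, 0.978, 0.0]
force: [-3.6, 3.3, 6.7]
gripper_width: 0.0473
t 21.25 [0.5829 0.131  0.1219] F [-3.6443  3.2566  6.7105] w 0.04725875342084879 q [ 0.1308  0.0998  1.8676  0.0012  1.1713 -1.8574]
[0.581  0.1339 0.117 ]
[0.0005 0.0034 0.0049] roll -0.0
```

```bash
python3 -m jog '0.005 0 -0.010 0 40;0.010 0 -0.020 0 40;0.015 0 -0.031 0 40;0.020 0 -0.041 0 40;0.025 0 -0.052 0 40;0.03 0 -0.062 0 40;0.03 0 -0.10 0 40;0.03 0 -0.14 0 40;0.03 0 -0.14 0 40' 40; python3 rel.py c -.037 0 .26
```

```text
time_s: 22.15
tool_pos: [0.557, 0.1179, 0.2672]
tool_rot: [0.006, -0.207, 0.978, -0.001]
force: [0.3, 0.4, -0.1]
gripper_width: 0.0464
t 22.15 [0.557  0.1179 0.2672] F [ 0.2536  0.4479 -0.0721] w 0.0464261353441033 q [ 0.1147 -0.0809  1.7981 -0.0007  1.4132 -1.8725]
[ 0.4493 -0.2452  0.26  ]
[ 0.2455 -0.2885  0.0058] roll 39.2
```

```bash
python3 -m jog '0.035 -0.04 0 6 40;0.07 -0.08 0 12 40;0.1 -0.12 0 18 40;0.13 -0.16 0 24 40;0.16 -0.19 0 30 40;0.19 -0.225 0 36 40;0.22 -0.26 0 39.2 40;0.2455 -0.2885 0.005 39.2 40;0.2455 -0.2885 0.005 39.2 40' 40;  python3 -m jog '0 0 0.04 0 40;0 0 0.08 0 40;0 0 0.10 0 40;0 0 0.1 0 40;0 0 0.1 0 40'; python3 rel.py c -.033 0 .109; python3 - <<'E'
from rel import *
a=cap('side','s13.png');print([(np.round(r['uv'],1).tolist(),round(r['p'],2)) for r in robot.place_of('side','round_a')])
print(proj('side',W(CA,[0,0,.105])))
E
```

```text
time_s: 23.05
tool_pos: [0.4441, -0.2483, 0.2528]
tool_rot: [-0.002, 0.136, 0.991, -0.0]
force: [0.1, -0.1, -1.9]
gripper_width: 0.047
time_s: 23.55
tool_pos: [0.4468, -0.2445, 0.1544]
tool_rot: [-0.0, 0.133, 0.991, 0.0]
force: [0.4, -0.8, -1.2]
gripper_width: 0.0462
t 23.55 [ 0.4468 -0.2445  0.1544] F [ 0.4301 -0.831  -1.2264] w 0.04620229192715314 q [-0.6062 -0.1291  2.0354 -0.      1.2362 -1.9101]
[ 0.4532 -0.2463  0.109 ]
[-0.0067 -0.      0.0454] roll 0.0
[([342.9, 329.3], 0.93), ([315.5, 169.3], 0.55), ([273.8, 280.9], 0.16)]
[np.float64(312.1783802876596), np.float64(166.11809266712928)]
```

```bash
python3 -m jog '-0.006 0 0.02 0 40;-0.007 0 0.035 0 40;-0.007 0 0.044 0 40;-0.007 0 0.046 0 40;-0.007 0 0.046 0 40' 30; python3 rel.py c -.033 0 .109
```

```text
time_s: 24.15
tool_pos: [0.455, -0.2476, 0.1092]
tool_rot: [0.002, 0.133, 0.991, -0.001]
force: [5.3, -1.5, -2.1]
gripper_width: 0.047
t 24.15 [ 0.455  -0.2476  0.1092] F [ 5.3197 -1.519  -2.1374] w 0.046955266386366636 q [-0.6024 -0.0613  2.0546  0.0008  1.1445 -1.9059]
[ 0.4532 -0.2463  0.109 ]
[0.0021 0.0007 0.0002] roll -0.0
```

```bash
python3 -m jog '0 0 0.003 0 40;-0.006 0 0.002 0 40;-0.012 0 0.001 0 40;-0.018 0 0 0 40;-0.024 0 -0.001 0 40;-0.03 0 -0.002 0 40;-0.034 0 -0.003 0 40;-0.038 0 -0.003 0 40;-0.038 0 -0.003 0 40' 25; python3 rel.py c 0 0 .109
```

```text
time_s: 25.05
tool_pos: [0.4902, -0.2568, 0.1107]
tool_rot: [-0.001, 0.133, 0.991, 0.0]
force: [-1.1, 0.4, -3.1]
gripper_width: 0.0466
t 25.05 [ 0.4902 -0.2568  0.1107] F [-1.0627  0.3857 -3.1433] w 0.04661204482772265 q [-0.5796  0.0198  1.9722 -0.      1.1509 -1.8831]
[ 0.485 -0.255  0.109]
[0.0055 0.0004 0.0017] roll -0.0
```

Free of contact load; lower it.

```bash
python3 -m jog '0.001 0 0.008 0 40;0.003 0 0.016 0 40;0.004 0 0.024 0 40;0.004 0 0.032 0 40;0.004 0 0.034 0 40;0.004 0 0.034 0 40' 25; python3 rel.py c 0 0 .078
```

```text
time_s: 25.65
tool_pos: [0.4894, -0.2568, 0.0797]
tool_rot: [0.004, 0.134, 0.991, -0.001]
force: [4.9, 1.6, 6.9]
gripper_width: 0.0466
t 25.65 [ 0.4894 -0.2568  0.0797] F [4.9205 1.6425 6.943 ] w 0.04663007331650627 q [-0.5815  0.0515  1.9975  0.0023  1.0857 -1.8854]
[ 0.485 -0.255  0.078]
[0.0047 0.0006 0.0017] roll -0.1
```

```bash
python3 -m jog '-0.004 0 0 0 40;-0.004 0 0 0 60;-0.002 0 0 0 72;0 0 0 0 72;0 0 -0.04 0 72;0 0 -0.08 0 40;0 0 -0.08 0 0;0 0 -0.08 0 0;0 0 -0.08 0 0;0 0 -0.08 0 0' 25; python3 - <<'E'
from rel import *
st();rel(W(CA,[0,0,.125]),CA);a=cap('side','s14.png')
print([(np.round(r['uv'],1).tolist(),round(r['p'],2)) for r in robot.place_of('side','round_a')],[proj('side',W(CA,[0,y,.012])) for y in(0,-.08)])
for l in('square_tin','round_a'):
    for r in robot.masks_of('side',l):
        ys,xs=np.nonzero(r['region']); print(l,round(r['p'],2),xs.min(),xs.max(),ys.min(),ys.max(),np.round(r['uv']))
E
```

```text
time_s: 26.65
tool_pos: [0.4853, -0.2553, 0.1553]
tool_rot: [-0.002, 0.133, 0.991, 0.001]
force: [-0.1, 0.2, -0.0]
gripper_width: -0.0002
t 26.65 [ 0.4853 -0.2553  0.1553] F [-0.0606  0.2106 -0.0019] w -0.00020797949949905186 q [-0.5822 -0.0379  1.9489 -0.0001  1.2341 -1.8855]
[0.0002 0.0002 0.0303] roll -0.0
[([342.5, 329.0], 0.81), ([316.7, 175.1], 0.65), ([310.3, 186.9], 0.55)] [[np.float64(311.37726006385117), np.float64(188.21288389697773)], [np.float64(317.4399804497801), np.float64(177.45305928951905)]]
square_tin 0.96 195 222 254 288 [208. 270.]
square_tin 0.67 328 355 273 311 [340. 291.]
square_tin 0.64 294 312 174 193 [304. 183.]
round_a 0.85 311 349 321 357 [330. 340.]
round_a 0.74 312 323 153 169 [320. 158.]
round_a 0.48 304 318 163 180 [315. 170.]
round_a 0.26 261 281 171 182 [272. 179.]
round_a 0.17 310 384 229 248 [351. 236.]
```

Press-check the mid, then square, cap heights with shut fingers (should touch near z 0.102).

```bash
python3 -m jog '0 0 0.03 0 0;0 0 0.045 0 0;0 0 0.052 0 0;0 0 0.056 0 0;0 0 0.056 0 0;0 0 0.056 0 0' ; python3 -m jog '0 0 -0.02 0 0;0 0.04 -0.02 0 0;0 0.08 -0.02 0 0;0 0.08 -0.01 0 0;0 0.08 -0.003 0 0;0 0.08 0 0 0;0 0.08 0 0 0;0 0.08 0 0 0'; python3 -m jog '0 0 -0.02 0 0;0 -0.04 -0.02 0 0;0 -0.08 -0.02 0 0;0 -0.12 -0.02 0 0;0 -0.16 -0.02 0 0;0 -0.16 -0.01 0 0;0 -0.16 -0.003 0 0;0 -0.16 0 0 0;0 -0.16 0 0 0;0 -0.16 0 0 0'
```

```text
time_s: 27.45
tool_pos: [0.4868, -0.2562, 0.1021]
tool_rot: [0.001, 0.133, 0.991, -0.0]
force: [-0.6, 0.1, 2.2]
gripper_width: -0.0001
time_s: 28.25
tool_pos: [0.5077, -0.1797, 0.1024]
tool_rot: [0.0, 0.134, 0.991, 0.0]
force: [-0.8, 2.2, 7.4]
gripper_width: 0.0004
time_s: 29.25
tool_pos: [0.4654, -0.3331, 0.1022]
tool_rot: [-0.0, 0.133, 0.991, -0.001]
force: [-2.9, -1.2, 5.7]
gripper_width: -0.0
```

```bash
python3 -m jog '0 0 -0.05 0 0;0 0.02 -0.1 0 0;0 0.05 -0.14 0 0;-0.03 0.08 -0.15 0 0;-0.07 0.08 -0.15 0 0;-0.11 0.08 -0.15 0 0;-0.15 0.08 -0.15 0 0;-0.19 0.08 -0.15 0 0;-0.19 0.08 -0.15 0 0;-0.19 0.08 -0.15 0 0'; python3 rel.py c .18 0 .145
```

```text
time_s: 30.25
tool_pos: [0.6698, -0.3048, 0.2489]
tool_rot: [-0.002, 0.133, 0.991, 0.001]
force: [-1.2, 0.2, -0.0]
gripper_width: 0.0006
t 30.25 [ 0.6698 -0.3048  0.2489] F [-1.2414  0.1793 -0.0487] w 0.0006443816352331373 q [-0.4999  0.3019  1.4143  0.      1.4293 -1.8049]
[ 0.6586 -0.3025  0.145 ]
[ 0.011  -0.0009  0.1039] roll 0.1
```

```bash
python3 -m jog '0 0 0.04 0 0;0 0 0.08 0 0;0 0 0.104 0 0;0.011 0 0.104 0 0;0.011 0 0.104 0 0'; python3 rel.py c .12 0 .157
```

```text
time_s: 30.75
tool_pos: [0.6573, -0.3024, 0.1479]
tool_rot: [-0.001, 0.133, 0.991, 0.0]
force: [-0.2, 0.6, 0.4]
gripper_width: 0.0002
t 30.75 [ 0.6573 -0.3024  0.1479] F [-0.1734  0.5961  0.4324] w 0.0001639546867271508 q [-0.5053  0.3392  1.5399 -0.0001  1.2636 -1.8086]
[ 0.6007 -0.2867  0.157 ]
[ 0.0587  0.0002 -0.0091] roll -0.0
```

```bash
python3 -m jog '0.012 0 0 0 0;0.024 0 -0.001 0 0;0.034 0 -0.004 0 0;0.044 0 -0.007 0 0;0.053 0 -0.010 0 0;0.061 0 -0.012 0 0;0.061 0 -0.012 0 0'; python3 rel.py c .083 0 .165
```

```text
time_s: 31.45
tool_pos: [0.6019, -0.288, 0.1637]
tool_rot: [0.004, 0.133, 0.991, -0.001]
force: [4.8, -0.5, 2.5]
gripper_width: 0.0002
t 31.45 [ 0.6019 -0.288   0.1637] F [ 4.776  -0.5112  2.4915] w 0.00015440636793394752 q [-0.5269  0.2038  1.6763  0.0007  1.2528 -1.8302]
[ 0.5651 -0.2769  0.165 ]
[ 0.0385  0.0009 -0.0016] roll -0.0
```

```bash
python3 -m jog '0.013 0 -0.001 0 0;0.026 0 -0.002 0 0;0.038 0 -0.002 0 0;0.05 0 -0.002 0 0;0.062 0 -0.001 0 0;0.075 0 0 0 0;0.075 0 0 0 0'; python3 rel.py c .01 0 .149
```

```text
time_s: 32.15
tool_pos: [0.5269, -0.2671, 0.1599]
tool_rot: [-0.0, 0.133, 0.991, -0.0]
force: [0.9, -0.0, 0.3]
gripper_width: 0.0001
t 32.15 [ 0.5269 -0.2671  0.1599] F [ 0.8615 -0.0062  0.2975] w 0.00012445307254919648 q [-0.5599  0.0495  1.8528 -0.0004  1.2394 -1.8629]
[ 0.4946 -0.2576  0.149 ]
[0.0336 0.0006 0.0109] roll -0.0
```

```bash
python3 -m jog '0.012 0 0.003 0 0;0.024 0 0.007 0 0;0.034 0 0.011 0 0;0.034 0 0.011 0 0'; python3 -m jog '0.01 0 0.008 0 0;0.02 0 0.017 0 0;0.03 0 0.026 0 0;0.03 0 0.026 0 0'; python3 rel.py c -.03 0 .114
```

```text
time_s: 32.55
tool_pos: [0.4926, -0.2574, 0.1464]
tool_rot: [-0.002, 0.134, 0.991, 0.001]
force: [-0.4, 0.1, 0.6]
gripper_width: -0.0003
time_s: 32.95
tool_pos: [0.4633, -0.2491, 0.1195]
tool_rot: [-0.003, 0.133, 0.991, 0.001]
force: [0.3, 0.4, -0.3]
gripper_width: 0.0003
t 32.95 [ 0.4633 -0.2491  0.1195] F [ 0.3299  0.4403 -0.3307] w 0.00034382954002968116 q [-0.5951 -0.0491  2.024  -0.0005  1.1722 -1.8979]
[ 0.4561 -0.2471  0.114 ]
[ 0.0075 -0.      0.0055] roll -0.0
```

```bash
python3 -m jog '0.007 0 0.004 0 0;0.007 0 0.008 0 0;0.007 0 0.011 0 0;0.007 0 0.011 0 0;0.007 0 0.011 0 0'; python3 - <<'E'
from rel import *
st(); a=cap('side','s15.png'); b=cap('top','t15.png')
f=lambda im,x,y,w,h:cv2.resize(im[y:y+h,x:x+w,::-1],(400,400),interpolation=cv2.INTER_CUBIC)
cv2.imwrite('pics/z15.png',np.hstack([f(a,240,90,120,120),f(b,320,160,120,120)]))
for n in('side','top'):
  for l in('lid_edge','tab_left_top','tab_right_top'): print(n,l,[(np.round(r['uv'],1).tolist(),round(r['p'],2)) for r in robot.place_of(n,l)])
for p in([-.06,0,.114],[0,.139,.126],[0,-.139,.126]): print(np.round(proj('side',W(CA,p))),np.round(proj('top',W(CA,p))))
E
```

```text
time_s: 33.45
tool_pos: [0.459, -0.2486, 0.1139]
tool_rot: [-0.001, 0.133, 0.991, 0.0]
force: [-9.5, 4.3, 16.2]
gripper_width: -0.0004
t 33.45 [ 0.459  -0.2486  0.1139] F [-9.5412  4.3299 16.1994] w -0.0003998467117977967 q [-0.5988 -0.0538  2.0387 -0.001   1.1592 -1.9021]
side lid_edge [([327.5, 164.4], 0.69), ([276.6, 281.6], 0.22)]
side tab_left_top [([301.2, 180.2], 0.54)]
side tab_right_top []
top lid_edge []
top tab_left_top [([331.9, 213.7], 0.69)]
top tab_right_top [([427.3, 236.5], 0.51)]
[329. 167.] [373. 249.]
[300. 181.] [332. 217.]
[323. 144.] [425. 240.]
```

```bash
python3 -m jog '0 0 -0.025 0 0;-0.01 0.04 -0.03 0 0;-0.02 0.08 -0.03 0 0;-0.026 0.12 -0.03 0 0;-0.026 0.139 -0.03 0 0;-0.026 0.139 -0.03 0 0'; python3 rel.py c 0 .139 .126
```

```text
time_s: 34.45
tool_pos: [0.5218, -0.1193, 0.1411]
tool_rot: [-0.0, 0.132, 0.991, 0.0]
force: [-0.0, -0.2, 0.6]
gripper_width: -0.0
t 34.45 [ 0.5218 -0.1193  0.1411] F [-0.0439 -0.2351  0.5849] w -1.8920968126726034e-06 q [-0.3252 -0.0553  1.9909  0.0003  1.2063 -1.6323]
[ 0.5217 -0.1209  0.126 ]
[-0.0003 -0.0016  0.0151] roll 0.2
```

```bash
python3 -m jog '0 -0.001 0.009 0 0;0 -0.001 0.014 0 0;0 -0.001 0.018 0 0;0 -0.001 0.022 0 0;0 -0.001 0.026 0 0;0 -0.001 0.026 0 0;0 -0.001 0.026 0 0'; python3 -m jog '0 0 0.002 0 0;0 0 0.004 0 0;0 0 0.004 0 0'
```

```text
time_s: 35.15
tool_pos: [0.5207, -0.1232, 0.116]
tool_rot: [-0.0, 0.134, 0.991, -0.0]
force: [-2.4, 1.0, 6.5]
gripper_width: -0.0001
time_s: 35.45
tool_pos: [0.5209, -0.1232, 0.1157]
tool_rot: [-0.001, 0.134, 0.991, -0.0]
force: [-13.6, 3.2, 25.6]
gripper_width: -0.0001
```

```bash
python3 -m jog '0 0 -0.025 0 0;0 -0.04 -0.03 0 0;0 -0.09 -0.03 0 0;0 -0.135 -0.03 0 0;0 -0.18 -0.03 0 0;0 -0.225 -0.03 0 0;0 -0.265 -0.03 0 0;0 -0.275 -0.03 0 0;0 -0.275 -0.03 0 0'; python3 rel.py c 0 -.139 .126
```

```text
time_s: 36.35
tool_pos: [0.4471, -0.3892, 0.1407]
tool_rot: [-0.0, 0.135, 0.991, 0.0]
force: [0.2, 0.2, -0.7]
gripper_width: 0.0001
t 36.35 [ 0.4471 -0.3892  0.1407] F [ 0.1876  0.1611 -0.6964] w 6.869603628526609e-05 q [-0.8068  0.0727  1.8627  0.0001  1.207  -2.1065]
[ 0.4483 -0.3891  0.126 ]
[-0.0012  0.0004  0.0147] roll -0.2
```

```bash
python3 -m jog '-0.001 0 0.009 0 0;-0.001 0 0.014 0 0;-0.001 0 0.018 0 0;-0.001 0 0.022 0 0;-0.001 0 0.026 0 0;-0.001 0 0.028 0 0;-0.001 0 0.028 0 0;-0.001 0 0.028 0 0'; python3 -m jog '0 0 -0.03 0 0;0 0 -0.08 0 0;0 0 -0.12 0 0;0 0 -0.12 0 0'; python3 - <<'E'
from rel import *
st(); a=cap('side','s16.png'); b=cap('top','t16.png')
f=lambda im,x,y,w,h:cv2.resize(im[y:y+h,x:x+w,::-1],(400,400),interpolation=cv2.INTER_CUBIC)
cv2.imwrite('pics/z16.png',np.hstack([f(a,240,90,120,120),f(b,320,160,120,120)]))
for n in('side','top'):
  for l in('bowl','bottle','spoon'): print(n,l,[(np.round(r['uv']).tolist(),round(r['p'],2)) for r in robot.place_of(n,l)[:2]])
E
```

```text
time_s: 37.15
tool_pos: [0.4495, -0.3865, 0.1158]
tool_rot: [-0.001, 0.133, 0.991, 0.001]
force: [-7.0, 5.8, 14.8]
gripper_width: 0.0004
time_s: 37.55
tool_pos: [0.4523, -0.3895, 0.2414]
tool_rot: [0.005, 0.133, 0.991, -0.004]
force: [-0.0, -0.6, 1.3]
gripper_width: 0.0003
t 37.55 [ 0.4523 -0.3895  0.2414] F [-0.0212 -0.625   1.3405] w 0.0003236504156886067 q [-0.801  -0.0065  1.7696  0.0002  1.3651 -2.1058]
side bowl [([236.0, 237.0], 0.97), ([311.0, 190.0], 0.19)]
side bottle [([263.0, 353.0], 0.81)]
side spoon [([348.0, 242.0], 0.98), ([298.0, 173.0], 0.56)]
top bowl [([290.0, 166.0], 0.95)]
top bottle []
top spoon [([282.0, 274.0], 0.95)]
```

View pics/z16.png

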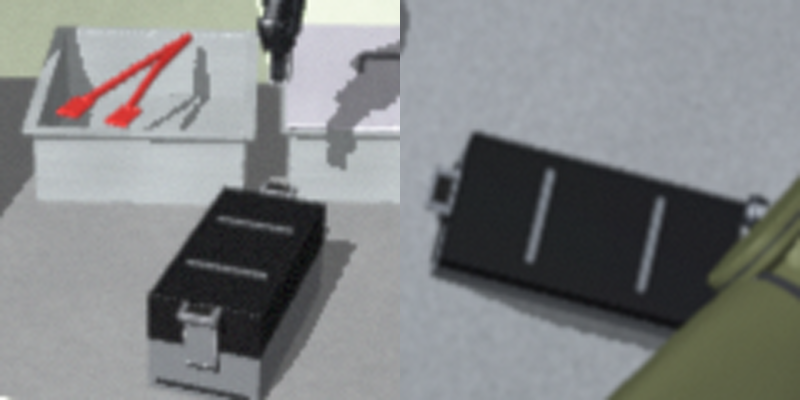

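```bash
python3 -c "
from station import robot
print(robot.job_done())"
```

```text
the job is handed in; nothing more can be done
None
```

The job is handed in at about 37.6 s on the robot's clock. All three canisters are packed, the lid is shut and both snap tabs are pressed home. The hand-in reported no verdict.

**Canisters:** I drew each one out along its axis and levered it upright against the pocket rim. The square tin caught on the rim of its pocket, and I shifted it back about 8 mm and it went in. Touching each cap with shut fingers gave 0.1021, 0.1024 and 0.1022 m, against 0.102 m for fully seated.

**Lid:** It was pushed from behind. Through the last part of the swing the fingers no longer felt it; it had run ahead. Pressing down then met it at 0.114 m, the height expected when shut, and the last picture shows it shut.

**Tabs:** Both stopped at 0.116 m, the fully-home height, with 26 N (left) and 15 N (right) of force.

**Bowl, bottle and spoon:** The last network readings put each within a few pixels (about 5 px, roughly 15 mm) of its first reading. I take that as detector scatter, since the arm touched none of them. The bottle was not found in the final top view, only in the side view.

The robot was clear of everything at the end.

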